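# Jog the welding turntable

### The job

Jog the bench welding turntable round by about a sixth of a turn: press its jog button, the wide mushroom-headed one on the apron on the turntable's robot side, hold it down for about three seconds without letting up, then release it and move clear. Do not press the narrow button beside it, which starts the weld cycle.

Things in the scene. Friction and masses are not known exactly. Their poses are not given: they have to be found in the camera images.
- jog_top (a point): Top centre of the jog button: black mushroom head 42 mm across on a stem and 56 mm square plate, 92 mm above the table. Its x axis points to the platter. It stands on the grey apron (top 60 mm up) 160 mm before the platter's axis, 55 mm left or right of the middle. Platter: steel disc 220 mm across, top 85 mm up, workpiece on it to 120 mm up. Press down from above, best with closed fingers.
- jog (a joint): Travel of the jog button in m: about 0 when up, grows when pressed, bottoms at 0.006. Spring 2.5 N at first, 6 N at the bottom; it comes up by itself. While it is down (even 1 mm) the platter's brake is off and it turns anticlockwise seen from above at a steady 20 degrees per second; when the button comes up the platter stops at once.
- pin_top (a point): Top centre of the upright dark steel pin (12 mm across, 30 mm tall) near the rim of the turning platter, 90 mm from the platter's axis and 115 mm above the table. It goes round with the platter and starts at any angle; a sixth of a turn carries it 90 mm in a straight line from where it was.
- cycle (a joint): Travel of the weld cycle button in m: about 0 when up, grows when pressed, bottoms at 0.006 (2.5 to 6 N). A black straight plunger 20 mm across on the same kind of plate on the same apron, top also 92 mm above the table, 110 mm to the side of the jog button. Not to be pressed.

How it is judged:
By the outcome, as a careful person would: the job done as asked, in the order asked, and still so for the second after the job is handed in, with the robot touching nothing.
It also fails if it takes over 30 s, if anything falls off the work surface, if the arm or the gripper's body presses on something with over 40 N, if the wrist force passes 120 N, or if a joint passes its speed limit or range.

### The arm

A 6-joint arm with a two-finger parallel gripper is mounted at the origin on the work surface. World frame = base frame: x ahead of the robot, y to its left, z up, the work surface at z = 0. Lengths are in mm, angles in rad, forces in N, time in s.
With the tool pointing down it reaches from about 300 to 775 mm from the base axis. Payload 14.6 kg.
Tool frame: the origin (TCP) lies at the very end of the fingers, on their centre line; the grasp point (between the pads) lies manip.grip_depth behind it (manip.grip_depth is the distance from the TCP to the grasp point, in mm); x points along the fingers, z is the direction in which the jaws open and shut, and the axes are right-handed (so a half turn about x gives the same grasp; the last joint's range is limited). The gripper opens to 94 mm and grips with 3 to 60 N. Pads are 16 mm wide; open, the fingers measure 119 mm over their backs; the gripper's body (75 mm by 177 mm) begins 78 mm behind the grasp point.
Start: joints at [-1.227, 0.3, 1.521, -0, 1.321, -0.067], TCP at [219.631, -504.234, 205.446] pointing down, gripper open.
Joint ranges: [-3.03, 3.03], [-0.79, 2.21], [0.23, 2.52], [-1.04, 4.18], [0, 3.07], [-2.55, 2.55]. Speed limits (rad/s): [2.22, 2.22, 2.57, 3.14, 3.14, 3.14].

### API

Orientations are given as [roll, pitch, yaw] about the fixed x, y, z axes, in that order (R = Rz(yaw) Ry(pitch) Rx(roll)).
In Python, from cell import manip gives the robot as it stands.
- The arm moves only by the tool step_arm, never from a script. Its argument "commands" is one flat list of numbers, 7 for each row, row after row: the shift along the tool's x, y, z in m, then the turn, a rotation vector about the tool's x, y, z in degrees, then the finger opening in m, from 0 to 0.094. A call has 1 to 5 rows; each row shifts and turns the commanded pose from where the row before left it, along the tool's axes as they then stand; what a row does not reach is not made up. A row lasts 1/8 s, in which the tool goes at most 62.5 mm and 10.7 degrees, less where a joint would pass 70% of its speed; a pose out of reach is approached as far as the arm can. A call with a gripper value outside its range is refused whole. The fingers move at their own pace and stop on an object; "squeeze" is the grip in N (left out, the last holds). Time passes only in rows, so rows that do not move let the fingers close. It gives the time, the measured TCP pose, the force and the opening at its end, in the units of the state.
- manip.read_state(): the state, without advancing time (a new reading comes with each control period).
- manip.camera(name): name is "scene" or "top"; returns the picture (420x560x3 uint8, red, green, blue); there is no depth.
- manip.camera_model(name): a dict with "intrinsics" (3x3 intrinsics, pixels), "origin" and "orientation" of the camera in the world. Camera axes: x right, y up, looking along -z (the intrinsics and any distortion apply to the point x, -y, -z); pixel columns grow to the right and rows downward; lengths in mm; the calibration is good to about 2 mm. A picture is of the moment at which its call begins. camera_model takes no time and is no camera call.
- manip.sign_off(): hands the job in, once; it reports no verdict.
Trained networks look in the newest picture that a camera, given by its name, has taken for a name from the list of things; names that differ only in an ending like _2 or _b are one class to them, and where a whole thing is asked for, a point or a joint stands for the part that bears it (a point fixed in the world has none). Each returns a list of dicts, best first, with "score" (0 to 1); they miss things now and then, are a little off and sometimes report something else, mostly with a low value. They report only what shows in the picture. A call takes as long as a camera call.
- manip.find_in(thing, camera): "centre" ([row, column] in pixels, amid what is visible of it).
- manip.outline_of(thing, camera): "pixels" (420x560 bool, what is visible of it) and "centre" ([row, column] in pixels, amid what is visible of it).
The state is a dict: "clock": time; "joints": joint angles; "qd": joint speeds; "effort": joint torques, N m; "eef_pos": TCP position; "eef_rot": TCP orientation; "wrist_force": force on the tool from outside, world axes, zero at the start; "moment": the same for the moment, N m; "finger_gap": finger opening in mm.
Only numpy, scipy, OpenCV 4.12 (cv2) and the standard library are available. Lean on these libraries where they do the work, as an engineer would, in place of code of your own. Each camera call takes 0.05 s, during which the arm holds its last target. There are 200 camera calls.

## Working session

There is one attempt and no reset: what is moved stays moved. The work goes in short steps, Python scripts to look and compute and a tool call to move; the robot and the scene stay as the last step left them, time stands still between calls to the robot, and variables do not carry over. Pictures are saved under pics/ and viewed, about 8 in all and at most 12, crops included, and the job is handed in when it is done.

Besides the shell and the picture viewer there is one more tool, called after "Call:" by a JSON object that holds its "op" and its "data". step_arm: Moves the arm, as the interface text tells. Its arguments: {"type":"object","properties":{"commands":{"type":"array"},"squeeze":{"type":"number"}},"required":["commands"]}

```bash
mkdir -p pics; cat > h.py <<'E'
import numpy as np, cv2
from cell import manip
def P(c):
    m=manip.camera_model(c); K=np.array(m["intrinsics"]); R=np.array(m["orientation"]); 
    return m,K,R,np.array(m["origin"])
def ray(c,rc):
    m,K,R,o=P(c); d=np.linalg.inv(K)@[rc[1],rc[0],1]; d=R@(d*[1,-1,-1]); return o,d/np.linalg.norm(d)
def proj(c,X):
    m,K,R,o=P(c); p=(R.T@(np.array(X)-o))*[1,-1,-1]; p=K@p; return p[1]/p[2],p[0]/p[2]
def atz(c,rc,z):
    o,d=ray(c,rc); return o+d*(z-o[2])/d[2]
def tri(a,b):
    (o1,d1),(o2,d2)=a,b; s=np.linalg.lstsq(np.c_[d1,-d2],o2-o1,rcond=None)[0]
    p,q=o1+s[0]*d1,o2+s[1]*d2; return (p+q)/2,np.linalg.norm(p-q)
E
python3 - <<'E'
from h import *
np.set_printoptions(precision=1,suppress=True)
print({k:(np.array(v).shape) for k,v in manip.camera_model("top").items()})
for c in("scene","top"):
    cv2.imwrite(f"pics/{c}0.png",manip.camera(c)[:,:,::-1])
for t in("jog_top","jog","cycle","pin_top"):
    F={}
    for c in("scene","top"):
        r=manip.find_in(t,c); F[c]=r
        for q in r[:3]: print(t,c,np.round(q["centre"],1),round(q["score"],2),atz(c,q["centre"],115 if t=="pin_top" else 92))
    if F["scene"] and F["top"]: print(t,tri(ray("scene",F["scene"][0]["centre"]),ray("top",F["top"][0]["centre"])))
s=manip.read_state();print(s)
E
```

```text
{'intrinsics': (3, 3), 'origin': (3,), 'orientation': (3,)}Traceback (most recent call last):
  File "<stdin>", line 10, in <module>
  File "h.py", line 11, in atz
    o,d=ray(c,rc); return o+d*(z-o[2])/d[2]
                                       ~^^^
IndexError: invalid index to scalar variable.
```

Orientation is rpy; convert it.

```bash
sed -i 's/R=np.array(m\["orientation"\])/R=Rotation.from_euler("xyz",m["orientation"]).as_matrix()/; 1a from scipy.spatial.transform import Rotation' h.py
python3 - <<'E'
from h import *
np.set_printoptions(precision=1,suppress=True)
for t in("jog_top","jog","cycle","pin_top"):
    F={}
    for c in("scene","top"):
        r=manip.find_in(t,c); F[c]=r
        for q in r[:3]: print(t,c,np.round(q["centre"],1),round(q["score"],2),atz(c,q["centre"],115 if t=="pin_top" else 92))
    if F["scene"] and F["top"]: print(t,tri(ray("scene",F["scene"][0]["centre"]),ray("top",F["top"][0]["centre"])))
s=manip.read_state();print(s["clock"],s["eef_pos"],s["eef_rot"],s["wrist_force"],s["finger_gap"])
print(manip.grip_depth,proj("top",s["eef_pos"]),proj("scene",s["eef_pos"]))
E
```

```text
jog_top scene [170.3 242.3] 0.82 [510.3 -44.1  92. ]
jog_top top [304.7 343.1] 0.78 [500.3 -38.7  92. ]
jog_top (array([500. , -40.9,  81.3]), np.float64(2.461281388057629))
jog scene [165.8 241.5] 0.83 [497.7 -42.4  92. ]
jog top [305.8 345.7] 0.73 [498.9 -42.2  92. ]
jog (array([498.8, -42.3,  93. ]), np.float64(0.5521992770575447))
cycle scene [153.5 292.5] 0.58 [494.8  63.9  92. ]
cycle scene [216.7 308.3] 0.33 [659.9  38.4  92. ]
cycle top [318.9 264.8] 0.55 [479.6  67.3  92. ]
cycle (array([479.4,  68.6,  77.2]), np.float64(1.091520385721713))
pin_top scene [221.1 309.1] 0.88 [687.1  29.1 115. ]
0.55 [ 219.6 -504.2  205.4] [-2.6  1.6  2.5] [ 0.  -0.2 -0.2] 94.34670760545461
18.8 (np.float64(594.9376010720563), np.float64(815.6646962190874)) (np.float64(78.86206625250743), np.float64(-30.58130762929911))
```

View pics/top0.png

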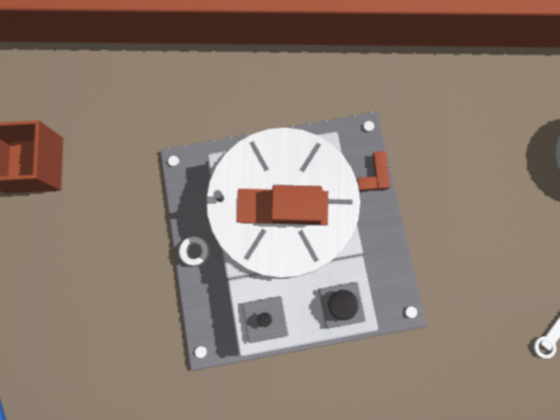

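View pics/scene0.png

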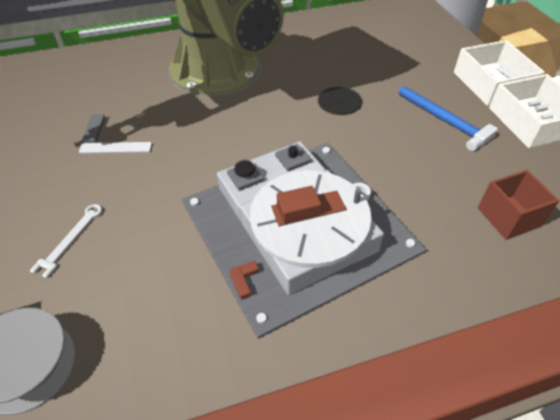

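The top view shows the jog mushroom at about (304,343), the narrow cycle plunger at (319,264), the platter centre near (202,283) and the pin at (196,219). In the scene view jog is at about (169,245) and cycle at (152,293), which agrees with the networks.

```bash
python3 - <<'E'
from h import *
np.set_printoptions(precision=4,suppress=True)
a=atz("top",(202.5,283.5),85); j=atz("top",(304.7,343.1),92); c=atz("top",(319.5,264.5),92)
p=atz("top",(196,219),115)
print("axis",a,"jog",j,"cyc",c,"pin",p,"d jc",np.linalg.norm(j-c),"pinr",np.linalg.norm((p-a)[:2]))
u=(a-(j+c)/2)[:2];n=np.linalg.norm(u);u/=n;print("axis-to-mid",n,"jog-mid along u",(j-a)[:2]@u)
print("tri head",tri(ray("scene",(168.5,245)),ray("top",(304,343))))
s=manip.read_state();R=Rotation.from_euler("xyz",s["eef_rot"]).as_matrix();print(R)
t=np.array([500,-40,130]);print(R.T@(t-s["eef_pos"])/1000)
E
```

```text
axis [642.324   45.1714  85.    ] jog [500.2853 -38.6575  92.    ] cyc [478.834   67.6726  92.    ] pin [643.866  133.3619 115.    ] d jc 108.47232034253106 pinr 88.20398985437998
axis-to-mid 155.8114547257454 jog-mid along u -155.758486872916
tri head (array([501.5602, -37.914 ,  86.9316]), np.float64(2.3165265483739756))
[[-0.      0.9168  0.3994]
 [ 0.      0.3994 -0.9168]
 [-1.     -0.     -0.    ]]
[ 0.0754  0.4424 -0.3136]
```

Call:
{"op": "step_arm", "data": {"commands": [0, 0.044, -0.031, 0, 0, 0, 0, 0, 0.044, -0.031, 0, 0, 0, 0, 0, 0.044, -0.031, 0, 0, 0, 0, 0, 0.044, -0.031, 0, 0, 0, 0, 0, 0.044, -0.031, 0, 0, 0, 0], "squeeze": 10}}

```text
clock: 1.18
eef_pos: [360.1, -272.7, 205.7]
eef_rot: [0.529, 1.57, -0.631]
wrist_force: [0.8, 0.2, 0.5]
finger_gap: 47.4
```

Call:
{"op": "step_arm", "data": {"commands": [0, 0.044, -0.031, 0, 0, 0, 0, 0, 0.044, -0.031, 0, 0, 0, 0, 0, 0.044, -0.031, 0, 0, 0, 0, 0, 0.044, -0.031, 0, 0, 0, 0, 0, 0.044, -0.031, 0, 0, 0, 0]}}

```text
clock: 1.8
eef_pos: [500.0, -42.6, 205.7]
eef_rot: [0.959, 1.57, -0.201]
wrist_force: [1.0, -0.4, 0.3]
finger_gap: 0.8
```

Call:
{"op": "step_arm", "data": {"commands": [0.03, 0, 0, 0, 0, 0, 0, 0.03, 0, 0, 0, 0, 0, 0, 0.015, 0, 0, 0, 0, 0, 0, 0, 0, 0, 0, 0, 0, 0]}}

```text
clock: 2.3
eef_pos: [499.0, -44.4, 130.1]
eef_rot: [-2.164, 1.57, 2.959]
wrist_force: [0.3, -0.3, -0.9]
finger_gap: 0.2
```

Call:
{"op": "step_arm", "data": {"commands": [0.02, 0.003, -0.004, 0, 0, 0, 0, 0, 0, 0, 0, 0, 0, 0]}}

```text
clock: 2.55
eef_pos: [500.3, -39.4, 110.7]
eef_rot: [-2.166, 1.57, 2.958]
wrist_force: [-0.1, 0.0, 0.9]
finger_gap: 0.4
```

```bash
python3 - <<'E'
from h import *
s=manip.read_state();print(s["eef_pos"],s["wrist_force"])
a=manip.camera("scene")[90:240,180:380];b=manip.camera("top")[225:375,200:400]
cv2.imwrite("pics/near.png",cv2.resize(np.hstack([a,b])[:,:,::-1],None,fx=2,fy=2,interpolation=cv2.INTER_CUBIC))
E
```

```text
[500.31198927 -39.41734934 110.68116932] [-0.05034194  0.02143038  0.89557821]
```

View pics/near.png

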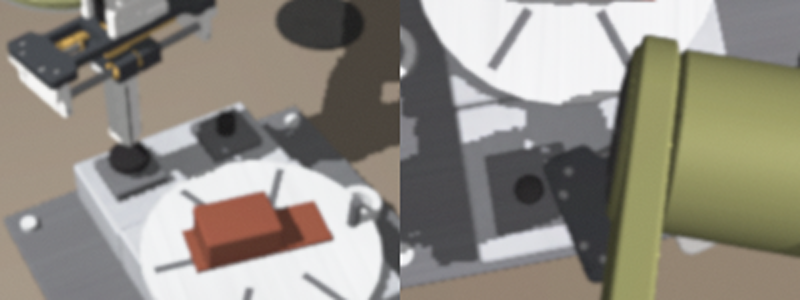

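The scene view shows the closed fingers directly above the mushroom head at crop (130,155). The plunger at (227,122) is well clear. I'll go down to just above the head, then press.

Call:
{"op": "step_arm", "data": {"commands": [0.016, 0, 0, 0, 0, 0, 0, 0, 0, 0, 0, 0, 0, 0]}}

```text
clock: 2.9
eef_pos: [499.8, -39.5, 93.4]
eef_rot: [-2.125, 1.569, 2.998]
wrist_force: [0.6, 0.5, -0.5]
finger_gap: 0.1
```

Call:
{"op": "step_arm", "data": {"commands": [0.0075, 0, 0, 0, 0, 0, 0, 0, 0, 0, 0, 0, 0, 0]}}

```text
clock: 3.15
eef_pos: [500.6, -39.5, 87.0]
eef_rot: [0.836, 1.57, -0.324]
wrist_force: [-0.8, -0.6, 4.9]
finger_gap: 0.4
```

Force 4.9 N at 5 mm of travel, which fits the spring. I'm holding.

Call:
{"op": "step_arm", "data": {"commands": [0, 0, 0, 0, 0, 0, 0, 0, 0, 0, 0, 0, 0, 0, 0, 0, 0, 0, 0, 0, 0, 0, 0, 0, 0, 0, 0, 0, 0, 0, 0, 0, 0, 0, 0]}}

```text
clock: 3.78
eef_pos: [500.6, -39.5, 87.4]
eef_rot: [0.899, 1.57, -0.261]
wrist_force: [-1.6, -0.9, 5.6]
finger_gap: 0.2
```

Call:
{"op": "step_arm", "data": {"commands": [0, 0, 0, 0, 0, 0, 0, 0, 0, 0, 0, 0, 0, 0, 0, 0, 0, 0, 0, 0, 0, 0, 0, 0, 0, 0, 0, 0, 0, 0, 0, 0, 0, 0, 0]}}

```text
clock: 4.4
eef_pos: [500.6, -39.6, 87.4]
eef_rot: [0.808, 1.57, -0.352]
wrist_force: [-1.8, -0.9, 5.7]
finger_gap: 0.3
```

```bash
python3 - <<'E'
from h import *
a=manip.camera("scene"); cv2.imwrite("pics/mid.png",a[:,:,::-1])
s=manip.read_state();print(s["clock"],s["eef_pos"],s["wrist_force"])
E
```

```text
4.45 [500.57267959 -39.54739423  87.35294379] [-1.43119387 -0.82928183  4.79983462]
```

View pics/mid.png

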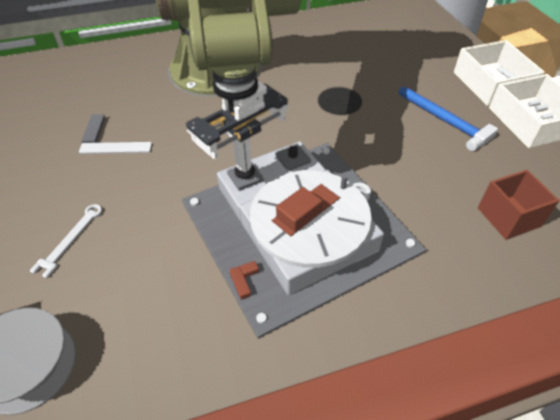

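It's turning: the pin has moved to about (184,344) and the workpiece has swung round. I'll hold for 12 more rows, then release.

Call:
{"op": "step_arm", "data": {"commands": [0, 0, 0, 0, 0, 0, 0, 0, 0, 0, 0, 0, 0, 0, 0, 0, 0, 0, 0, 0, 0, 0, 0, 0, 0, 0, 0, 0, 0, 0, 0, 0, 0, 0, 0]}}

```text
clock: 5.08
eef_pos: [500.6, -39.5, 87.4]
eef_rot: [0.825, 1.57, -0.335]
wrist_force: [-2.3, -0.5, 4.9]
finger_gap: 0.3
```

Call:
{"op": "step_arm", "data": {"commands": [0, 0, 0, 0, 0, 0, 0, 0, 0, 0, 0, 0, 0, 0, 0, 0, 0, 0, 0, 0, 0, 0, 0, 0, 0, 0, 0, 0, 0, 0, 0, 0, 0, 0, 0]}}

```text
clock: 5.7
eef_pos: [500.6, -39.5, 87.4]
eef_rot: [0.847, 1.57, -0.313]
wrist_force: [-2.3, -0.4, 4.9]
finger_gap: 0.6
```

Call:
{"op": "step_arm", "data": {"commands": [0, 0, 0, 0, 0, 0, 0, 0, 0, 0, 0, 0, 0, 0, -0.03, 0, 0, 0, 0, 0, 0, -0.05, 0, 0, 0, 0, 0, 0, -0.04, 0, 0, 0, 0, 0, 0]}}

```text
clock: 6.32
eef_pos: [500.4, -39.5, 208.8]
eef_rot: [1.066, 1.57, -0.094]
wrist_force: [-0.1, -0.2, 0.1]
finger_gap: 0.0
```

Call:
{"op": "step_arm", "data": {"commands": [0, -0.044, 0.031, 0, 0, 0, 0, 0, -0.044, 0.031, 0, 0, 0, 0, 0, -0.044, 0.031, 0, 0, 0, 0, 0, -0.044, 0.031, 0, 0, 0, 0, 0, 0, 0, 0, 0, 0, 0]}}

```text
clock: 6.95
eef_pos: [387.1, -225.6, 207.0]
eef_rot: [-0.073, 1.57, -1.237]
wrist_force: [0.0, 0.0, -0.2]
finger_gap: 0.3
```

```bash
python3 - <<'E'
from h import *
a=manip.camera("top"); b=manip.camera("scene"); cv2.imwrite("pics/end.png",np.vstack([a[100:380,:],b[100:340]])[:,:,::-1])
s=manip.read_state();print(s["clock"],s["eef_pos"],s["wrist_force"],s["qd"])
for c in("top","scene"):
  for q in manip.find_in("pin_top",c): print(c,q["centre"],q["score"],atz(c,q["centre"],115))
E
```

```text
7.05 [ 388.56809012 -223.42144934  206.96931084] [ 0.50851623  0.07899761 -0.14701241] [ 3.51495605e-02  1.33425959e-03 -9.41377875e-04  1.39866487e-05
  1.39880664e-04  2.16559066e-03]
top [200.4, 282.8] 0.87 [639.02731768  45.54588184 115.        ]
scene [218.1, 307.0] 0.89 [679.76693533  27.97034775 115.        ]
```

View pics/end.png

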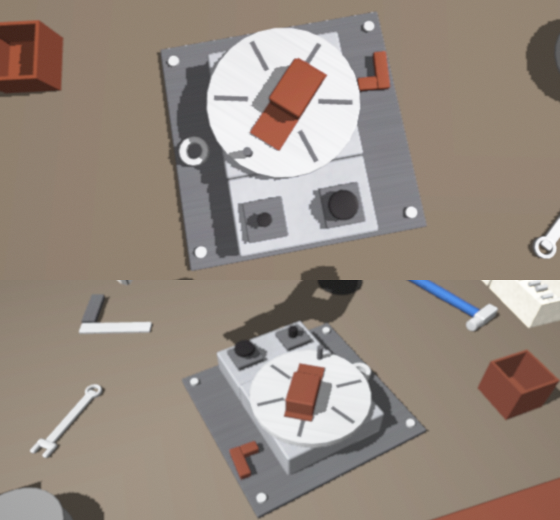

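The final view shows the pin at about (253,247) in the top picture, both buttons up and the arm clear. The network's "pin_top" centre is the platter's, so I'm using the pin as seen. Next I check the chord and that the platter has stopped.

```bash
python3 - <<'E'
from h import *
a=atz("top",(202.5,283.5),85)
p,q=[atz("top",x,115)-a for x in((196,219),(252.5,247))]
print("chord",np.linalg.norm(p-q),"r",np.hypot(*q[:2]),"turn deg",np.degrees(np.arctan2(q[1],q[0])-np.arctan2(p[1],p[0])))
i=manip.camera("top").astype(int)
for k in range(4): j=manip.camera("top").astype(int)
print("platter change",np.abs(i-j)[120:280,200:365].mean(),np.abs(i-j)[120:280,200:365].max())
print(manip.read_state()["clock"],manip.read_state()["wrist_force"]); manip.sign_off()
E
```

```text
chord 87.36189022883545 r 89.01601662412398 turn deg 59.06815731553604
platter change 0.5501010101010101 5
7.4 [ 0.18036809  0.18191521 -0.22167709]
the job is handed in; nothing more can be done
```

I jogged the turntable round by about a sixth of a turn and handed the job in at 7.4 s.

- **Press:** I pushed the wide jog button straight down with closed fingers and held it for about 3 s without letting up. The force stayed at roughly 5–6 N, with about 5 mm of travel. I then lifted off and backed the arm away.
- **Turn:** the pin moved about 87 mm in a straight line, which is about 59° anticlockwise. Successive pictures after release showed only noise, so the platter had stopped.
- **Clear of everything:** the narrow weld cycle button was not approached. Both buttons were up and the wrist force was about zero at the end.

**Checks that disagreed:**
- In the final pictures the network's `pin_top` result was the platter's centre rather than the pin's, so I measured the turn from the pin's position read by eye in the top view.
- The first two-view height for the jog button came out at 81 mm and a second try gave 87 mm, against the stated 92 mm. The network's result for the whole button gave 93 mm, and the force on pressing fitted 92 mm.

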